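# Clamp the mended tray grip

## Robot

A 7-joint arm with a two-finger parallel gripper is mounted at the origin on the work surface. World frame = base frame: x ahead of the robot, y to its left, z up, the work surface at z = 0. Lengths are in mm, angles in rad, forces in N, time in s.
With the tool pointing down it reaches from about 425 to 1025 mm from the base axis. Payload 9.4 kg.
Tool frame: the origin (TCP) lies at the very end of the fingers, on their centre line; the grasp point (between the pads) lies 19 mm behind it; y points along the fingers, z is the direction in which the jaws open and shut, and the axes are right-handed (so a half turn about y gives the same grasp; the last joint's range is limited). The gripper opens to 93 mm and grips with 3 to 60 N. Pads are 15 mm wide; open, the fingers measure 128 mm over their backs; the gripper's body (75 mm by 188 mm) begins 65 mm behind the grasp point.
Start: joints at [-1.274, 0.599, -0.003, 1.599, 0.002, 0.943, -0.08], TCP at [264.742, 674.934, 218.618] pointing down, gripper open.
Joint ranges: [-2.57, 2.57], [-0.35, 1.97], [-1.29, 1.29], [0.11, 2.56], [-1.05, 4.19], [0.11, 1.86], [-2.63, 2.63]. Speed limits (rad/s): [2.22, 2.22, 3.01, 3.01, 3.14, 3.14, 3.14].

## Interface

Orientations are given as a unit quaternion [w, x, y, z].
In Python, from cell import robot, optics gives the robot as it stands.
- The arm moves only by the tool play_rows, never from a script. Its argument "increments" is one flat list of numbers, 5 for each row, row after row: the opening in per cent of the stroke, from 0 (shut) to 100 (fully open), then the shift along the tool's x, y, z in units of 50 mm (1.0 is 50 mm), then the turn about the tool's y in units of 10 degrees (1.0 is 10 degrees). A call has exactly 8 rows; each row is the pose to reach, as a shift and turn from the pose commanded when the call began, along the tool's axes at that moment; what a row does not reach only later rows make up. A row lasts 1/8 s, in which the tool goes at most 62.5 mm and 10.7 degrees, less where a joint would pass 70% of its speed; a pose out of reach is approached as far as the arm can. A call with a gripper value outside its range is refused whole. The fingers move at their own pace and stop on an object; the grip force is fixed at half the most. Time passes only in rows, so rows that repeat a pose let the fingers close, or fill a call up. It gives the time, the measured TCP pose, the force and the opening at its end, in the units of the state.
- robot.get_state(): the state, without advancing time (a new reading comes with each control period).
- optics.snapshot(name): name is "side" or "top"; returns a dict with "pixels" (384x512x3 uint8, red, green, blue), "intrinsics" (3x3 intrinsics, pixels), "R" (3x3) and "t" (3): a world point X has camera coordinates R X + t. Camera axes: x right, y down, z forward; pixel columns grow to the right and rows downward; lengths in mm; the calibration is good to about 2 mm. A picture is of the moment at which its call begins. There is no depth.
- robot.sign_off(): hands the job in, once; it reports no verdict.
The state is a dict: "t": time; "joint_pos": joint angles; "joint_vel": joint speeds; "joint_efforts": joint torques, N m; "position": TCP position; "orientation": TCP orientation; "contact_force": force on the tool from outside, world axes, zero at the start; "wrist_torque": the same for the moment, N m; "finger_gap": opening from 0.0 (shut) to 1.0 (fully open).
Only numpy, scipy, OpenCV 4.12 (cv2) and the standard library are available. Lean on these libraries where they do the work, as an engineer would, in place of code of your own. Each camera call takes 0.05 s, during which the arm holds its last target. There are 200 camera calls.

## Task

The wooden grip of the tea tray has just been mended. Lay it flat along the bed of the blue screw clamp with its pale mended band under the pad and let go of it, then turn the orange key clockwise until the pad meets the wood and snug it up by feel to about 30 newtons at the pad: firm enough to hold, never so hard that the mend is crushed. Leave it clamped like that, with the glass by the clamp, the coasters, the glue bottle and the sugar bowl undisturbed.

Things in the scene. Friction and masses are not known exactly. Their poses are not given: they have to be found in the camera images.
- clamp: Blue screw clamp fixed to the counter; origin at counter level under the screw axis. Flat bed 70 mm wide along x and 270 mm long along y, centred on the axis, its top 24 mm up. A column at +x (63 to 93 mm, 44 mm wide) carries an arm 36 mm wide over the bed from x = +93 to -25 mm, underside 82 mm, top 106 mm up. -x side and y ends are open.
- key_grip (a point): Orange wing key on top of the screw: an upright flat bar 58 mm long (along this point's x), 11 mm thick (along its y), 34 mm high, free above; x and -x are alike. The point is on the screw axis, 14 mm below the key's top edge, 20 mm above its lower edge. When snug, that lower edge is still 15 to 19 mm above the clamp's arm.
- grip_center (a point): Centre (half-way up) of the loose wooden tray grip: a brown bar 180 mm long (its x axis), 28 mm wide (its y) and 24 mm high (its z, up), 60 to 130 g, lying flat on the counter at the start to the right of the clamp.
- grip_band (a point): Middle of the pale mended band, on the top face of the wooden grip, 50 mm from the grip's centre along its +x. The band is 20 mm long.
- glass_c: Tulip tea glass, 85 mm high, 56 mm across the rim, standing on a red coaster beyond the clamp's right end; a bystander.
- coaster_a: Red plastic coaster, 80 mm across, 6 mm thick, under that glass; a bystander.
- coaster_b: Red plastic coaster lying on the right of the counter; a bystander.
- glue: Glue bottle, 44 mm across, 120 mm high; a bystander behind the clamp on the left.
- sugar: Blue sugar bowl, 100 mm across, 55 mm high; a bystander on the left.
- spindle: Upright steel screw that carries key and pad: a black rubber pad 28 mm across at its lower end, set in a holder whose height on the screw is not known exactly. Origin on the axis, 8 to 12 mm above the pad's underside; at the start 7 to 14 mm of air lie between pad and a grip on the bed. Turning the key clockwise from above lowers all by 4 mm per rad. Touches wood only with the pad.
- key: The same orange key as a body (origin 30 mm below key_grip). It turns with a dry drag of 0.22 N m (at rest a held key may keep any part of it: compare readings taken alike); each newton at the pad adds 0.004 N m to the twist, so 30 N adds 0.12 N m. Once the pad bears, its force grows by 80 to 100 N per rad; snug takes 2 to 4 rad. It stays where it is left, also under load.
Not all that is in view belongs to the job. Of the things like the part that bears grip_center, leave any that is red or turquoise; of the rest the larger one is meant.

How it is judged:
By the outcome, as a careful person would: the job done as asked, in the order asked, and still so for the second after the job is handed in, with the robot touching nothing.
It also fails if it takes over 72 s, if anything falls off the work surface, if the arm or the gripper's body presses on something with over 40 N, if the wrist force passes 120 N, or if a joint passes its speed limit or range.

## Working session

There is one attempt and no reset: what is moved stays moved. The work goes in short steps, Python scripts to look and compute and a tool call to move; the robot and the scene stay as the last step left them, time stands still between calls to the robot, and variables do not carry over. Pictures are saved under pics/ and viewed, about 8 in all and at most 12, crops included, and the job is handed in when it is done.

Besides the shell and the picture viewer there is one more tool, called after "Emit:" as name(argument=value, ...) on one line, values as JSON. play_rows: Moves the arm, as the interface text tells. Its arguments: {"type":"object","properties":{"increments":{"type":"array","items":{"type":"number"}}},"required":["increments"]}

```bash
mkdir -p pics; cat > h.py <<'E'
import numpy as np, cv2
from cell import robot, optics
def snap(n,f=None):
    s=optics.snapshot(n); 
    if f: cv2.imwrite('pics/'+f,s['pixels'][:,:,::-1])
    return s
def ray(s,u,v,z):
    K,R,t=[np.array(s[k],float) for k in('intrinsics','R','t')]
    d=R.T@np.linalg.solve(K,[u,v,1.]); c=-R.T@t
    return c+d*(z-c[2])/d[2]
def proj(s,X):
    K,R,t=[np.array(s[k],float) for k in('intrinsics','R','t')]
    p=K@(R@np.array(X,float)+t); return p[:2]/p[2]
E
python3 - <<'E'
from h import *
a=snap('top','t0.png');b=snap('side','s0.png')
for s in(a,b): print(s['intrinsics'][0],(-np.array(s['R']).T@s['t']).round())
print(robot.get_state())
cv2.imwrite('pics/both.png',np.hstack([a['pixels'],b['pixels']])[:,:,::-1])
E
```

```text
[436.98632658   0.         255.71213737] [ 368.   -8. 1401.]
[494.45439323   0.         260.98930764] [  63. 1244. 1240.]
{'t': 0.1, 'joint_pos': array([-1.2736612 ,  0.60001785, -0.00258503,  1.60005637,  0.0018004 ,
        0.94288459, -0.07978839]), 'joint_vel': array([-0.00042932, -0.00154993,  0.0005625 , -0.00287707, -0.00022416,
       -0.00137171,  0.00075461]), 'joint_efforts': array([ 3.22996224e-03, -7.66562533e+01,  1.50147479e+00, -2.52934152e+01,
       -5.23680146e-02,  1.35953099e-02,  4.71455724e-05]), 'position': array([264.5907    , 674.52480106, 217.86310221]), 'orientation': array([-0.69431765,  0.69527618, -0.13141894,  0.13131299]), 'contact_force': array([0.15602098, 0.34608949, 0.61591091]), 'wrist_torque': array([-0.03754421,  0.00341059, -0.04290227]), 'finger_gap': 1.0019813164532476}
```

View pics/t0.png

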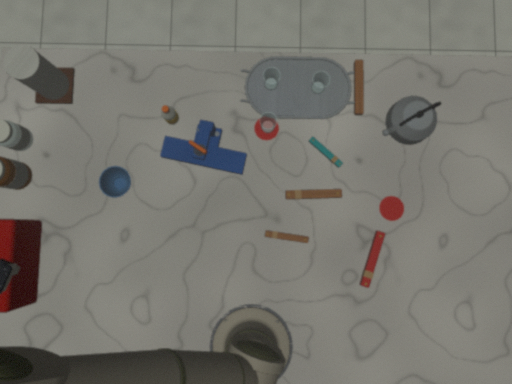

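View pics/s0.png

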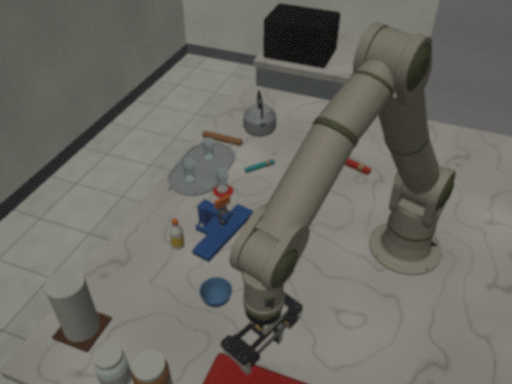

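The top view shows the clamp around (205,155), the glass at (266,127), the larger brown bar at (314,194), a smaller bar at (287,237), and turquoise and red decoys. Next I measure the bar and clamp.

```bash
python3 - <<'E'
from h import *
s=snap('top'); im=s['pixels']; hsv=cv2.cvtColor(im,cv2.COLOR_RGB2HSV)
def big(m,box):
    x0,y0,x1,y1=box; k=np.zeros_like(m);k[y0:y1,x0:x1]=m[y0:y1,x0:x1]
    c=max(cv2.findContours(k,0,2)[0],key=cv2.contourArea);return c
# bars
for nm,box in(('bar',(275,180,355,208)),('small',(255,225,320,250))):
    m=((hsv[...,0]<22)&(hsv[...,1]>60)).astype(np.uint8)*255
    c=big(m,box); w=np.array([ray(s,*p[0],24)[:2] for p in c],np.float32); print(nm,cv2.minAreaRect(w))
    print(w[w[:,1].argmin()],w[w[:,1].argmax()])
m=cv2.inRange(hsv,(100,90,40),(125,255,255)); c=big(m,(155,110,255,180))
w=np.array([ray(s,*p[0],24)[:2] for p in c],np.float32)
print('clamp',cv2.minAreaRect(w), cv2.minAreaRect(c))
ap=cv2.approxPolyDP(c,2,True)[:,0]; print([(tuple(p),ray(s,*p,24)[:2].round()) for p in ap])
m=cv2.inRange(hsv,(5,130,120),(20,255,255)); c=big(m,(180,130,220,165))
w=np.array([ray(s,*p[0],150)[:2] for p in c],np.float32); print('key',cv2.minAreaRect(w),cv2.minAreaRect(c))
for u,v,n in((266,124,'glass'),(391,208,'cb'),(115,181,'sugar')): print(n,ray(s,u,v,3))
cv2.imwrite('pics/c1.png',np.hstack([cv2.resize(im[100:200,155:255],None,fx=4,fy=4,interpolation=2),cv2.resize(im[150:250,255:355],None,fx=4,fy=4,interpolation=2)])[:,:,::-1])
E
```

```text
bar ((476.8680725097656, -187.37857055664062), (26.683778762817383, 174.71258544921875), 2.6784608364105225)
[ 489.5735  -274.23602] [ 483.24985 -100.40972]
small ((341.09564208984375, -102.98663330078125), (135.7766571044922, 19.890174865722656), 82.35272979736328)
[ 336.96594 -170.92967] [353.1781  -36.11138]
clamp ((631.8775634765625, 157.74713134765625), (264.5260009765625, 141.177490234375), 78.62035369873047) ((205.56710815429688, 143.26467895507812), (82.91439056396484, 43.68574905395508), 12.33908748626709)
[((np.int32(165), np.int32(137)), array([650., 289.])), ((np.int32(162), np.int32(156)), array([588., 296.])), ((np.int32(241), np.int32(173)), array([538.,  43.])), ((np.int32(245), np.int32(154)), array([599.,  32.])), ((np.int32(219), np.int32(148)), array([617., 115.])), ((np.int32(219), np.int32(135)), array([659., 116.])), ((np.int32(209), np.int32(135)), array([659., 148.])), ((np.int32(213), np.int32(127)), array([685., 136.])), ((np.int32(210), np.int32(122)), array([701., 146.])), ((np.int32(200), np.int32(122)), array([701., 178.])), ((np.int32(195), np.int32(141)), array([638., 192.])), ((np.int32(207), np.int32(147)), array([620., 153.])), ((np.int32(208), np.int32(152)), array([604., 150.])), ((np.int32(205), np.int32(156)), array([590., 159.])), ((np.int32(195), np.int32(155)), array([593., 191.])), ((np.int32(187), np.int32(141)), array([638., 218.]))]
key ((598.7354125976562, 167.98690795898438), (50.44219207763672, 7.270578861236572), 57.2383918762207) ((196.92306518554688, 146.11538696289062), (17.19570541381836, 2.4961507320404053), 33.6900634765625)
glass [702.82610198 -34.14373117   3.        ]
cb [ 436.56150266 -438.05297622    3.        ]
sugar [507.3143887  448.72908644   3.        ]
```

View pics/c1.png

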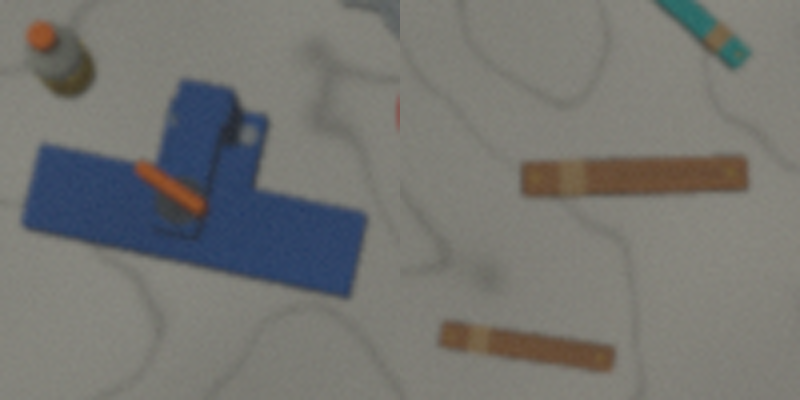

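The clamp bed's centre is at about (594,165), with its long axis along (0.197,0.98). The key points about 57° from x. The bar is at (477,-187), yaw 92.7°, with its band toward +y. Next: a helper that converts goals to tool increments.

```bash
cat >> h.py <<'E'
from scipy.spatial.transform import Rotation as Ro
def pose():
    st=robot.get_state(); w,x,y,z=st['orientation']; return st,Ro.from_quat([x,y,z,w]).as_matrix()
def go(p,jaw=None):
    "p TCP goal mm, jaw: wanted direction of tool z (deg, mod 180); prints shift (units 50mm) and turn (10deg)"
    st,M=pose(); d=M.T@(np.array(p)-st['position'])/50
    cur=np.degrees(np.arctan2(M[1,2],M[0,2])); turn=None
    if jaw is not None:
        dy=(jaw-cur+90)%180-90; turn=-dy/10   # tool y is down
    print('pos',st['position'].round(1),'q7',st['joint_pos'][6].round(2),'jaw',cur.round(1),'down',M[:,1].round(3),'shift',d.round(3),'turn10',turn)
E
python3 - <<'E'
from h import *
u=np.array([-.047,.999]); g=np.array([477,-187.5])-35*u
go([*g,150],2.7)
E
```

```text
pos [264.6 674.6 217.9] q7 -0.08 jaw 68.6 down [-0.    -0.001 -1.   ] shift [ 10.535   1.379 -15.138] turn10 6.58865701405032
```

Emit:
play_rows(increments=[100,1.0,0,-0.75,0.8,100,2.0,0,-1.5,1.6,100,3.0,0,-2.25,2.4,100,4.0,0,-3.0,3.2,100,5.0,0,-3.8,4.1,100,6.0,0,-4.6,5.0,100,6.9,0,-5.4,5.8,100,7.8,0,-6.0,6.6])

```text
t: 1.15
position: [518.8, 250.9, 218.8]
orientation: [-0.51, 0.51, -0.49, 0.49]
contact_force: [-0.0, 0.0, -0.0]
finger_gap: 0.998
```

```bash
python3 - <<'E'
from h import *
u=np.array([-.047,.999]); g=np.array([477,-187.5])-35*u
go([*g,100],2.7)
E
```

```text
pos [518.8 250.9 218.8] q7 -0.3 jaw 2.3 down [-0. -0. -1.] shift [ 9.427  2.376 -1.178] turn10 -0.04245289283068132
```

Emit:
play_rows(increments=[100,1.2,0,-0.15,0,100,2.4,0,-0.3,0,100,3.6,0,-0.45,0,100,4.8,0.2,-0.6,0,100,6.0,0.6,-0.75,0,100,7.2,1.0,-0.9,0,100,8.4,1.4,-1.05,0,100,9.43,1.8,-1.18,0])

```text
t: 2.15
position: [480.4, -222.4, 128.1]
orientation: [0.511, -0.511, 0.488, -0.489]
contact_force: [0.5, -0.0, 0.3]
finger_gap: 1.004
```

```bash
python3 - <<'E'
from h import *
u=np.array([-.047,.999]); g=np.array([477,-187.5])-35*u
go([*g,5],2.7)
s=snap('top','t1.png'); b=snap('side'); 
q=proj(b,[478,-220,20]).astype(int); print(q)
A=cv2.resize(s['pixels'][150:250,260:390],None,fx=3,fy=3);x=max(q[0]-65,0);y=max(q[1]-50,0)
B=cv2.resize(b['pixels'][y:y+100,x:x+130],None,fx=3,fy=3)
cv2.imwrite('pics/c2.png',np.hstack([A,B])[:,:,::-1])
E
```

```text
pos [ 480.4 -222.4  128.1] q7 0.64 jaw 2.6 down [ 0.001 -0.    -1.   ] shift [-1.000e-03  2.461e+00 -3.700e-02] turn10 -0.01183593369808449
[290 172]
```

View pics/c2.png

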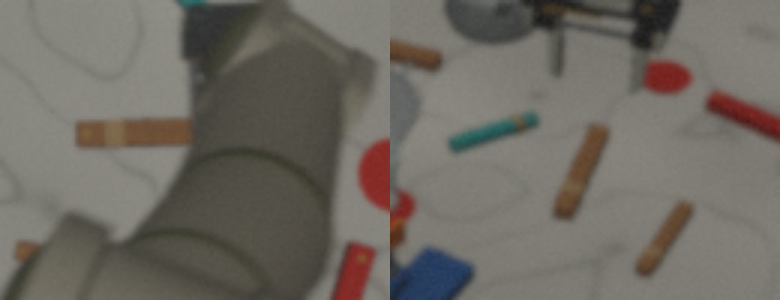

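The bar is straight ahead below the open jaws. In the side crop the tips are clear of everything else, so I descend and close.

Emit:
play_rows(increments=[100,0,0.6,-0.04,0,100,0,1.2,-0.04,0,100,0,1.8,-0.04,0,100,0,2.2,-0.04,0,100,0,2.48,-0.04,0,100,0,2.48,-0.04,0,0,0,2.48,-0.04,0,0,0,2.48,-0.04,0])

```text
t: 3.25
position: [479.0, -220.6, 5.4]
orientation: [0.511, -0.511, 0.488, -0.489]
contact_force: [1.4, 0.3, 0.7]
finger_gap: 0.835
```

Emit:
play_rows(increments=[0,0,0,0,0,0,0,0,0,0,0,0,0,0,0,0,0,0,0,0,0,0,-0.4,0,0,0,0,-1,0,0,0,0,-1.7,0,0,0,0,-2.4,0,0])

```text
t: 4.25
position: [478.3, -220.4, 125.5]
orientation: [-0.511, 0.511, -0.489, 0.488]
contact_force: [0.1, -1.4, -1.5]
finger_gap: 0.277
```

```bash
python3 - <<'E'
from h import *
print(robot.get_state())
n=np.array([.98,-.197]);v=np.array([.197,.98]); A=np.array([594,165.])
go([*(A-85*v-90*n),120],-11.4)
b=snap('side'); p=robot.get_state()['position']
q=proj(b,p).astype(int); print(q)
x=max(q[0]-90,0);y=max(q[1]-70,0)
cv2.imwrite('pics/c3.png',cv2.resize(b['pixels'][y:y+130,x:x+180],None,fx=4,fy=4)[:,:,::-1])
E
```

```text
{'t': 4.25, 'joint_pos': array([ 0.13502462,  0.51304964,  0.26882596,  2.14879571, -0.2695979 ,
        0.5113496 ,  0.65222153]), 'joint_vel': array([-0.24552236, -0.45057046,  0.32561579, -0.18204032,  0.21149519,
        0.6469419 , -0.17612029]), 'joint_efforts': array([  2.63291068, -54.52166319,   3.95230561, -13.51775944,
        -0.37273211,  -0.89328988,   0.32415952]), 'position': array([ 478.30558784, -220.40330668,  125.549755  ]), 'orientation': array([-0.51105818,  0.51122803, -0.48878063,  0.48842496]), 'contact_force': array([ 0.10410442, -1.36303673, -1.50453297]), 'wrist_torque': array([-0.09677792,  0.00452894, -0.03034262]), 'finger_gap': 0.2769320301872655}
pos [ 478.3 -220.4  125.5] q7 0.65 jaw 2.6 down [-0.001  0.    -1.   ] shift [-6.38   0.112  0.503] turn10 1.3983151268822624
[291 149]
```

View pics/c3.png

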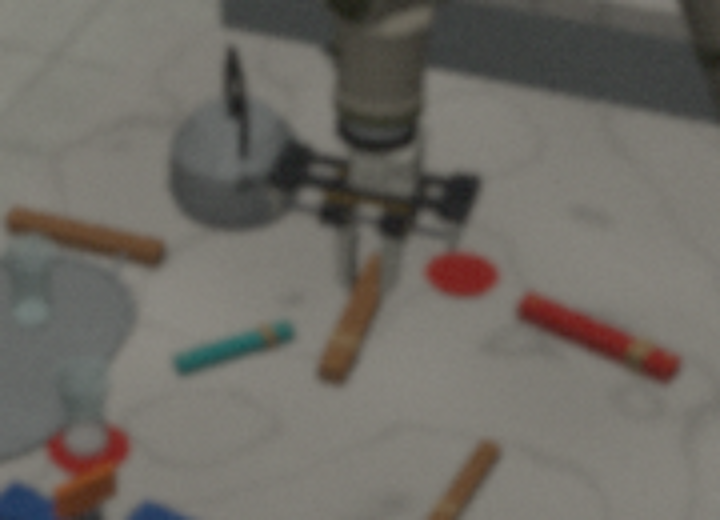

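The bar is held (gap about 26 mm) and off the counter. Next: carry it to a standoff on the robot side of the clamp.

Emit:
play_rows(increments=[0,-0.7,0.05,0.05,0.2,0,-1.6,0.1,0.1,0.5,0,-2.5,0.1,0.2,0.8,0,-3.4,0.1,0.3,1.1,0,-4.3,0.1,0.4,1.3,0,-5.2,0.1,0.45,1.4,0,-6.0,0.1,0.5,1.4,0,-6.4,0.1,0.5,1.4])

```text
t: 5.3
position: [488.9, 102.8, 119.3]
orientation: [0.449, -0.449, 0.547, -0.546]
contact_force: [0.6, -0.9, 0.1]
finger_gap: 0.003
```

```bash
python3 - <<'E'
from h import *
n=np.array([.98,-.197]);v=np.array([.197,.98]); A=np.array([594,165.])
go([*(A-83*v-80*n),34],-11.4)
s=snap('top');b=snap('side'); p=robot.get_state()['position']
im=s['pixels'][100:220,150:290]
q=proj(b,p).astype(int);y,x=q[1]-70,max(q[0]-70,0)
B=b['pixels'][y:y+120,x:x+140]
cv2.imwrite('pics/c4.png',np.hstack([cv2.resize(k,None,fx=2.8,fy=2.8,interpolation=2) for k in(im,B)])[:,:,::-1])
def c(s,box,zs,lo,hi):
    h=cv2.cvtColor(s['pixels'],cv2.COLOR_RGB2HSV);m=cv2.inRange(h,lo,hi);k=np.zeros_like(m);x0,y0,x1,y1=box;k[y0:y1,x0:x1]=m[y0:y1,x0:x1]
    c=max(cv2.findContours(k,0,2)[0],key=cv2.contourArea);w=np.array([ray(s,*t[0],zs)[:2] for t in c],np.float32);print(cv2.minAreaRect(w),cv2.minAreaRect(c))
c(s,(150,165,290,235),p[2]+20,(0,60,40),(22,255,255))
E
```

```text
pos [488.9 102.8 119.3] q7 -0.06 jaw -11.3 down [-0.  0. -1.] shift [0.026 1.707 0.216] turn10 0.014836647280368709
((353.64874267578125, -68.2071762084961), (8.561480522155762, 68.86790466308594), 1.044001817703247) ((277.0, 232.5), (3.0, 24.0), 90.0)
```

View pics/c4.png

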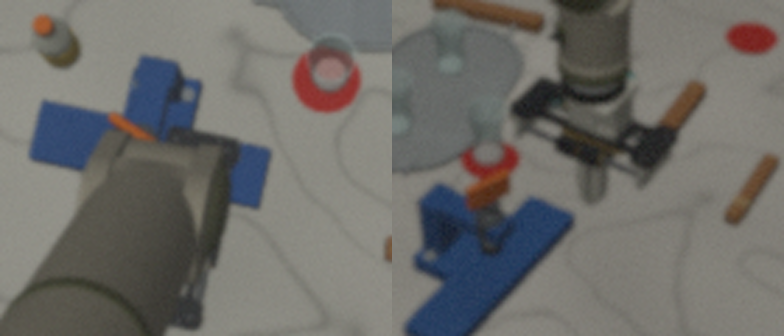

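The fingers are empty: the gap is 0 and a bar lies at the right of the side crop, so the wood slipped out during the transfer. Next: find where it landed.

```bash
python3 - <<'E'
from h import *
s=snap('top');b=snap('side')
cv2.imwrite('pics/c5.png',np.hstack([cv2.resize(s['pixels'][90:290,230:430],(400,400),interpolation=2),cv2.resize(b['pixels'][90:290,180:380],(400,400),interpolation=2)])[:,:,::-1])
h=cv2.cvtColor(s['pixels'],cv2.COLOR_RGB2HSV);m=cv2.inRange(h,(3,60,40),(22,255,255))
for c in cv2.findContours(m,0,2)[0]:
    if cv2.contourArea(c)>80:
        w=np.array([ray(s,*t[0],24)[:2] for t in c],np.float32);print(cv2.minAreaRect(w),cv2.boundingRect(c))
E
```

```text
((162.78680419921875, 693.179443359375), (82.1072006225586, 98.87580871582031), 29.941728591918945) (9, 270, 29, 36)
((220.34381103515625, -353.8589782714844), (31.27533531188965, 60.28636932373047), 73.519287109375) (360, 269, 15, 19)
((341.4309387207031, -103.04005432128906), (135.780517578125, 20.341829299926758), 82.48250579833984) (265, 231, 44, 12)
((286.0267639160156, 712.2537231445312), (181.93414306640625, 88.41133117675781), 0.04651787504553795) (11, 220, 30, 60)
((482.0267028808594, -193.36871337890625), (177.2344512939453, 27.702550888061523), 83.39884185791016) (288, 185, 56, 15)
((532.0061645507812, 785.1563720703125), (90.701171875, 47.63640213012695), 4.272747993469238) (0, 157, 16, 29)
((814.3272705078125, 654.1112670898438), (113.14767456054688, 115.64238739013672), 1.0267119407653809) (36, 68, 37, 35)
((825.654541015625, -332.1558532714844), (179.43043518066406, 28.814599990844727), 1.093681812286377) (354, 60, 10, 55)
```

View pics/c5.png

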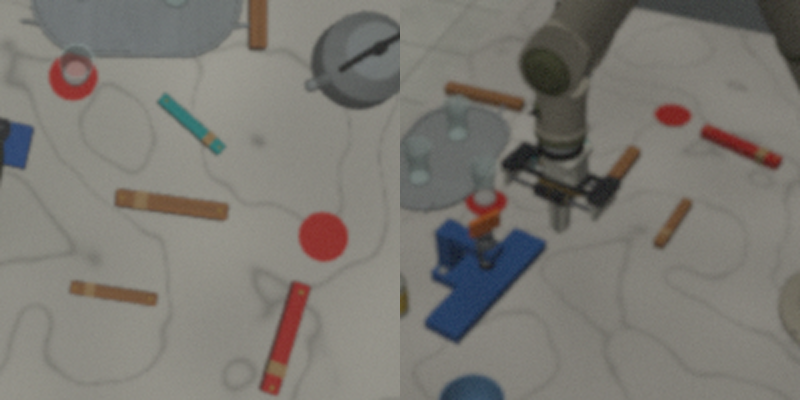

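It landed flat at (482,-193), band still up and toward +y. The fingers had simply not finished closing: they move at about 55 mm/s. I'll regrasp and wait longer.

```bash
python3 - <<'E'
from h import *
go([*(np.array([482,-193.5])-30*np.array([.115,.993])),60],-6.6)
E
```

```text
pos [489.   99.9 119.5] q7 -0.05 jaw -11.4 down [-0. -0. -1.] shift [6.378 1.194 1.071] turn10 -0.478356357632488
```

Emit:
play_rows(increments=[55,1.0,0,0.2,-0.1,55,2.1,0,0.4,-0.2,55,3.2,0,0.55,-0.3,55,4.3,0,0.75,-0.4,55,5.4,0,0.9,-0.48,55,6.2,0.2,1.05,-0.48,55,6.38,0.8,1.07,-0.48,55,6.38,1.2,1.07,-0.48])

```text
t: 6.5
position: [477.0, -226.0, 58.8]
orientation: [-0.469, 0.469, -0.529, 0.529]
contact_force: [0.1, -0.1, 0.7]
finger_gap: 0.554
```

```bash
python3 - <<'E'
from h import *
go([*(np.array([482,-193.5])-30*np.array([.115,.993])),3],-6.6); print(robot.get_state()['finger_gap'])
E
```

```text
pos [ 477.  -226.    58.8] q7 0.6 jaw -6.9 down [-0.    -0.001 -1.   ] shift [-0.059  1.117  0.025] turn10 -0.028853921179056385
0.5541544447972105
```

Emit:
play_rows(increments=[55,-0.02,0.5,0.01,0,55,-0.02,0.9,0.01,0,55,-0.02,1.12,0.01,0,55,-0.02,1.12,0.01,0,0,-0.02,1.12,0.01,0,0,-0.02,1.12,0.01,0,0,-0.02,1.12,0.01,0,0,-0.02,1.12,0.01,0])

```text
t: 7.5
position: [479.4, -222.1, 4.2]
orientation: [-0.471, 0.47, -0.528, 0.528]
contact_force: [0.5, 0.6, 6.7]
finger_gap: 0.301
```

Emit:
play_rows(increments=[0,0,0,0,0,0,0,0,0,0,0,0,0,0,0,0,0,0,0,0,0,0,0,0,0,0,0,-0.2,0,0,0,0,-0.4,0,0,0,0,-0.6,0,0])

```text
t: 8.5
position: [479.1, -222.0, 34.5]
orientation: [-0.47, 0.47, -0.528, 0.528]
contact_force: [0.9, -0.1, -1.0]
finger_gap: 0.3
```

```bash
python3 - <<'E'
from h import *
n=np.array([.98,-.197]);v=np.array([.197,.98]); A=np.array([594,165.])
go([*(A-80*v-80*n),100],-11.4)
st=robot.get_state();print(st['finger_gap'],st['wrist_torque'])
E
```

```text
pos [ 479.1 -222.    34.5] q7 0.61 jaw -6.6 down [ 0. -0. -1.] shift [-6.492 -1.311 -0.335] turn10 0.478816830742231
0.30004608575410263 [-0.12119789  0.08904535 -0.05047375]
```

Now properly held (gap 28 mm).

Emit:
play_rows(increments=[0,-0.2,-0.4,0,0,0,-0.6,-0.8,0,0,0,-1.2,-1.2,-0.05,0,0,-1.9,-1.4,-0.1,0.1,0,-2.6,-1.4,-0.15,0.2,0,-3.4,-1.4,-0.2,0.3,0,-4.1,-1.4,-0.25,0.4,0,-4.8,-1.4,-0.3,0.48])

```text
t: 9.5
position: [491.8, 19.4, 104.3]
orientation: [-0.448, 0.447, -0.547, 0.547]
contact_force: [0.3, 0.9, -0.9]
finger_gap: 0.301
```

```bash
python3 - <<'E'
from h import *
n=np.array([.98,-.197]);v=np.array([.197,.98]); A=np.array([594,165.])
go([*(A-79*v-80*n),60],-11.4)
st=robot.get_state();print(st['finger_gap'],st['wrist_torque'])
E
```

```text
pos [491.8  19.4 104.3] q7 0.13 jaw -11.4 down [ 0.001  0.    -1.   ] shift [-1.678  0.886 -0.172] turn10 -0.0034265084636473375
0.300733090299845 [-0.11597841  0.06195147  0.02271654]
```

Emit:
play_rows(increments=[0,-0.5,0,-0.05,0,0,-1.0,0,-0.1,0,0,-1.4,0.2,-0.15,0,0,-1.68,0.5,-0.17,0,0,-1.68,0.75,-0.17,0,0,-1.68,0.88,-0.17,0,0,-1.68,0.88,-0.17,0,0,-1.68,0.88,-0.17,0])

```text
t: 10.5
position: [500.2, 101.3, 59.8]
orientation: [-0.447, 0.447, -0.547, 0.548]
contact_force: [-0.1, -0.1, -1.0]
finger_gap: 0.297
```

```bash
python3 - <<'E'
from h import *
n=np.array([.98,-.197]);v=np.array([.197,.98]); A=np.array([594,165.])
go([*(A-79*v-50*n),32],-11.4)
s=snap('top');b=snap('side'); p=robot.get_state()['position']
im=s['pixels'][100:220,150:290]
q=proj(b,[560,160,50]).astype(int);y,x=q[1]-60,max(q[0]-60,0)
B=b['pixels'][y:y+120,x:x+140]
cv2.imwrite('pics/c6.png',np.hstack([cv2.resize(k,None,fx=2.8,fy=2.8,interpolation=2) for k in(im,B)])[:,:,::-1])
print(x,y)
# band-tip predicted
for d in (118.7,): 
  for z in (p[2]-4,p[2]+20): X=[*(p[:2]+v*d),z]; print(proj(b,X).round(1), proj(s,X).round(1))
print([proj(b,[594+v[0]*k-35*n[0],165+v[1]*k-35*n[1],24]).round(1) for k in(-135,135)])
E
```

```text
pos [500.2 101.3  59.8] q7 0.04 jaw -11.5 down [ 0. -0. -1.] shift [-0.04   0.556  0.588] turn10 -0.008789721089875968
173 165
[236.2 238.6] [184.1 175.3]
[236.  233.5] [182.8 174.3]
[array([253.4, 210.3]), array([208.2, 258.3])]
```

View pics/c6.png

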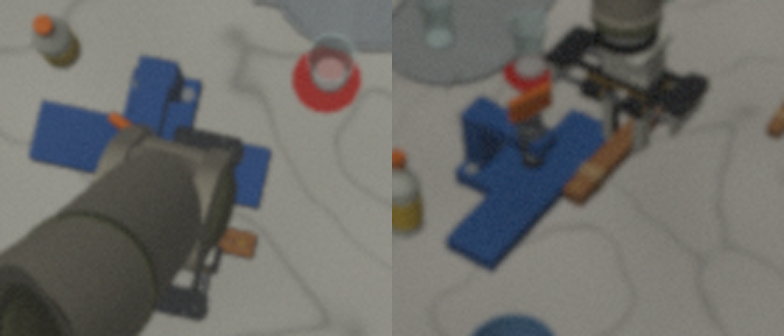

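The bar is held level and parallel to the bed. In the side crop its end at about px (237,236) matches the prediction of (236,236). Next: lower to 4 mm above bed height and slide under the pad.

Emit:
play_rows(increments=[0,-0.02,0.3,0,0,0,-0.04,0.54,0,0,0,-0.04,0.54,0.1,0,0,-0.04,0.54,0.4,0,0,-0.04,0.54,0.7,0,0,-0.04,0.54,0.9,0,0,-0.04,0.54,1.0,0,0,-0.04,0.54,1.0,0])

```text
t: 11.6
position: [549.7, 94.1, 32.6]
orientation: [-0.448, 0.448, -0.547, 0.547]
contact_force: [-0.9, 0.2, -0.7]
finger_gap: 0.296
```

```bash
python3 - <<'E'
from h import *
n=np.array([.98,-.197]);v=np.array([.197,.98]); A=np.array([594,165.])
go([*(A-79*v),32],-11.4)
st=robot.get_state();print(st['finger_gap'],st['contact_force'])
E
```

```text
pos [549.7  94.1  32.6] q7 0.07 jaw -11.4 down [ 0. -0. -1.] shift [0.014 0.013 0.589] turn10 -0.0019744449905715554
0.29608065738629524 [-0.94094773  0.18764222 -0.68631027]
```

Emit:
play_rows(increments=[0,0.01,0,0.15,0,0,0.01,0,0.3,0,0,0.01,0,0.45,0,0,0.01,0,0.59,0,0,0.01,0,0.59,0,0,0.01,0.03,0.59,0,0,0.01,0.06,0.59,0,0,0.01,0.08,0.59,0])

```text
t: 12.6
position: [578.1, 87.9, 28.5]
orientation: [0.448, -0.448, 0.547, -0.547]
contact_force: [-0.0, -0.2, -0.7]
finger_gap: 0.297
```

```bash
python3 - <<'E'
from h import *
n=np.array([.98,-.197]);v=np.array([.197,.98]); A=np.array([594,165.])
go([*(A-79*v),28],-11.4)
st=robot.get_state();print(st['finger_gap'],st['contact_force'])
s=snap('top');b=snap('side')
im=s['pixels'][100:200,160:280]
q=proj(b,[590,140,50]).astype(int);y,x=q[1]-50,max(q[0]-60,0)
B=b['pixels'][y:y+100,x:x+120]
cv2.imwrite('pics/c7.png',np.hstack([cv2.resize(k,None,fx=3.3,fy=3.3,interpolation=2) for k in(im,B)])[:,:,::-1])
print(x,y)
E
```

```text
pos [578.1  87.9  28.5] q7 0.07 jaw -11.4 down [-0.  0. -1.] shift [0.004 0.01  0.008] turn10 -0.0010746711626310912
0.29663531964729123 [-0.04584534 -0.16107157 -0.67247568]
167 169
```

View pics/c7.png

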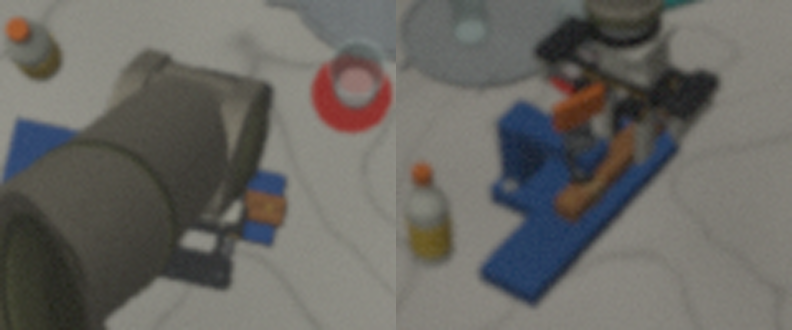

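The bar is under the pad with the pale band right beneath it, and it lies along the bed. Next: set it down, release, and rise.

Emit:
play_rows(increments=[0,0,0.02,0,0,0,0,0.02,0,0,55,0,0.02,0,0,55,0,0.01,0,0,55,0,0,0,0,55,0,0,0,0,55,0,0,0,0,55,0,0,0,0])

```text
t: 13.7
position: [578.3, 87.8, 28.6]
orientation: [-0.448, 0.448, -0.547, 0.547]
contact_force: [-0.3, -0.5, 0.5]
finger_gap: 0.546
```

Emit:
play_rows(increments=[55,0,-0.3,0,0,55,0,-1,0,0,55,0,-2,0,0,55,0,-3,0,0,55,0,-4,0,0,55,0.5,-4.2,0,0,55,1.5,-4.2,0,0,55,2.5,-4.2,0,0])

```text
t: 14.7
position: [552.4, -36.5, 238.8]
orientation: [0.448, -0.448, 0.547, -0.547]
contact_force: [0.1, 1.0, -0.8]
finger_gap: 0.549
```

```bash
python3 - <<'E'
from h import *
s=snap('top');b=snap('side');im=s['pixels'];hsv=cv2.cvtColor(im,cv2.COLOR_RGB2HSV)
go([594,165,170])
cv2.imwrite('pics/c8.png',np.hstack([cv2.resize(im[110:190,155:255],(400,320),interpolation=2),cv2.resize(b['pixels'][169:269,167:292],(400,320),interpolation=2)])[:,:,::-1])
def rect(s,lo,hi,box,z,n):
    m=cv2.inRange(cv2.cvtColor(s['pixels'],cv2.COLOR_RGB2HSV),lo,hi);k=np.zeros_like(m);x0,y0,x1,y1=box;k[y0:y1,x0:x1]=m[y0:y1,x0:x1]
    c=max(cv2.findContours(k,0,2)[0],key=cv2.contourArea);w=np.array([ray(s,*t[0],z)[:2] for t in c],np.float32);print(n,cv2.minAreaRect(w),cv2.boundingRect(c))
rect(s,(4,130,110),(20,255,255),(185,130,212,160),165,'key')
rect(s,(3,60,40),(22,130,255),(190,145,250,175),48,'bar')
E
```

```text
pos [551.2 -41.4 239.2] q7 0.1 jaw -11.9 down [-0.    -0.002 -1.   ] shift [-4.218  1.376 -0.013] turn10 None
key ((594.9917602539062, 165.09307861328125), (52.217567443847656, 9.571985244750977), 57.218666076660156) (190, 141, 16, 12)
bar ((582.2927856445312, 117.96763610839844), (92.927734375, 26.01591682434082), 78.38790893554688) (203, 151, 30, 14)
```

View pics/c8.png

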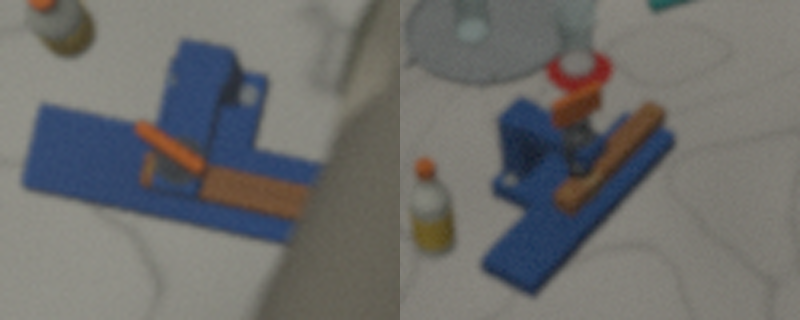

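The bar lies flat along the bed with its end just past the arm. The key is centred at (595,165), bearing 57°. I'll pre-turn the wrist so one grasp covers the whole clockwise range.

Emit:
play_rows(increments=[55,-0.5,0,0,-1,55,-1,0,0,-2,55,-1.6,0,0,-3,55,-2.2,0,0,-4,55,-2.8,0,0,-5,55,-3.4,0,0,-6,55,-3.9,0,0,-7,55,-4.22,0,0,-8])

```text
t: 15.8
position: [594.8, 173.0, 238.2]
orientation: [-0.695, 0.695, -0.129, 0.129]
contact_force: [-0.2, 0.5, -0.6]
finger_gap: 0.549
```

Emit:
play_rows(increments=[55,0,0,0,-1,55,0,0,0,-2,55,0,0,0,-3,55,0,0,0,-4,55,0,0,0,-5,55,0,0,0,-6,55,0,0,0,-7,55,0,0,0,-8])

```text
t: 16.8
position: [594.7, 171.4, 238.2]
orientation: [-0.616, 0.616, 0.347, -0.348]
contact_force: [0.5, -0.0, -0.7]
finger_gap: 0.548
```

```bash
python3 - <<'E'
from h import *
s=snap('side')
go([594.5,165,132],147.2)
st=robot.get_state(); print(st['joint_pos'].round(2))
p=np.array([190.7,152.5]); t=snap('top'); e=ray(t,*p,48)[:2]-[594,165]; print('bar end y',e@[.197,.98],e@[.98,-.197])
# key height from side: key pixels
m=cv2.inRange(cv2.cvtColor(s['pixels'],cv2.COLOR_RGB2HSV),(4,130,110),(20,255,255)); q=proj(s,[594,165,150]).astype(int)
k=np.zeros_like(m);k[q[1]-25:q[1]+25,q[0]-25:q[0]+25]=m[q[1]-25:q[1]+25,q[0]-25:q[0]+25]
ys,xs=np.nonzero(k);c=(xs.mean(),ys.mean());print(c,[(z,proj(s,[594,165,z]).round(1)) for z in(140,150,160)])
E
```

```text
pos [594.9 171.2 238.2] q7 2.11 jaw 149.3 down [-0.001 -0.001 -1.   ] shift [-0.108  2.124 -0.058] turn10 0.21420068911806994
[-0.22  0.46 -0.22  1.82  0.13  0.88  2.11]
bar end y 36.02328817573067 -4.308468385611737
(np.float64(222.6875), np.float64(197.39583333333334)) [(140, array([222.2, 204.2])), (150, array([222.1, 202. ])), (160, array([222. , 199.7]))]
```

Emit:
play_rows(increments=[55,-0.1,0.5,-0.05,0.2,55,-0.1,1.1,-0.05,0.2,55,-0.1,1.7,-0.05,0.2,55,-0.1,2.07,-0.05,0.2,55,-0.1,2.07,-0.05,0.2,0,-0.1,2.07,-0.05,0.2,0,-0.1,2.07,-0.05,0.2,0,-0.1,2.07,-0.05,0.2])

```text
t: 17.9
position: [595.2, 166.6, 135.9]
orientation: [-0.623, 0.623, 0.336, -0.335]
contact_force: [0.6, 0.3, -0.0]
finger_gap: 0.276
```

Emit:
play_rows(increments=[0,0,0,0,0,0,0,0,0,0,0,0,0,0,0,0,0,0,0,0,0,0,0,0,0,0,0,0,0,0,0,0,0,0,0,0,0,0,0,0])

```text
t: 18.9
position: [597.1, 165.2, 135.6]
orientation: [-0.622, 0.624, 0.336, -0.334]
contact_force: [6.0, -4.0, -0.7]
finger_gap: 0.117
```

```bash
python3 - <<'E'
from h import *
go([594.5,165,134],147.2)
st=robot.get_state(); print(st['finger_gap'],st['contact_force'],st['wrist_torque'])
s=snap('side');cv2.imwrite('pics/c9.png',cv2.resize(s['pixels'][150:260,160:300],None,fx=4,fy=4,interpolation=2)[:,:,::-1])
E
```

```text
pos [597.1 165.2 135.6] q7 2.03 jaw 146.5 down [ 0.004 -0.001 -1.   ] shift [-0.032  0.032  0.041] turn10 -0.06809233287202972
0.11685932767836317 [ 6.00850649 -4.01517214 -0.73852152] [-0.76172513 -1.28570582  0.16364008]
```

View pics/c9.png

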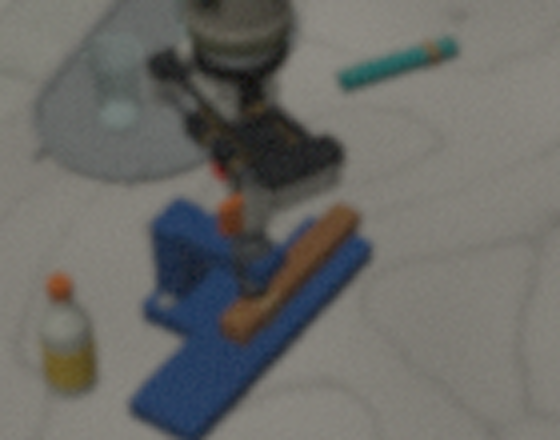

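The key is held (gap 10.9 mm) with a 7 N side load, so the axis is about 3 mm toward tool −z. I'll shift to relieve it and start turning; contact can't come before about 1.75 rad.

Emit:
play_rows(increments=[0,0,0,-0.06,0,0,0,0.01,-0.06,0.5,0,0,0.02,-0.06,1.0,0,0,0.025,-0.06,1.5,0,0,0.03,-0.06,2.0,0,0,0.04,-0.06,2.5,0,0,0.045,-0.06,3.0,0,0,0.05,-0.06,3.5])

```text
t: 19.95
position: [597.8, 164.5, 133.1]
orientation: [-0.695, 0.695, 0.132, -0.131]
contact_force: [1.3, -2.4, 3.8]
finger_gap: 0.114
```

```bash
cat > r.py <<'E'
from h import *
st,M=pose(); print('t',round(st['t'],2),'pos',st['position'].round(1),'jaw',np.degrees(np.arctan2(M[1,2],M[0,2])).round(2),'q7',st['joint_pos'][6].round(3),'gap',round(st['finger_gap'],3),'F',st['contact_force'].round(1),'T',st['wrist_torque'].round(3),'Ftool',(M.T@st['contact_force']).round(1),'e7',st['joint_efforts'][6].round(3))
E
python3 r.py
```

```text
t 19.95 pos [597.8 164.5 133.1] jaw 111.42 q7 1.576 gap 0.114 F [ 1.3 -2.4  3.8] T [-0.449 -0.217  0.174] Ftool [ 0.3 -3.8 -2.7] e7 0.657
```

Emit:
play_rows(increments=[0,0,0.007,-0.02,0.5,0,0,0.014,-0.03,1.0,0,0,0.02,-0.03,1.5,0,0,0.028,-0.03,2.0,0,0,0.035,-0.03,2.5,0,0,0.042,-0.03,3.0,0,0,0.05,-0.03,3.5,0,0,0.056,-0.03,4.0])

```text
t: 20.95
position: [598.0, 163.5, 130.4]
orientation: [0.698, -0.698, 0.114, -0.114]
contact_force: [0.6, -0.8, 4.1]
finger_gap: 0.118
```

```bash
python3 r.py
```

```text
t 20.95 pos [598.  163.5 130.4] jaw 71.44 q7 1.066 gap 0.118 F [ 0.6 -0.8  4.1] T [-0.278  0.12   0.162] Ftool [ 0.8 -4.1 -0.5] e7 0.647
```

Emit:
play_rows(increments=[0,0,0.003,0,0.2,0,0,0.006,0,0.4,0,0,0.008,0,0.6,0,0,0.011,0,0.8,0,0,0.014,0,1.0,0,0,0.017,0,1.2,0,0,0.02,0,1.4,0,0,0.022,0,1.6])

```text
t: 21.95
position: [597.8, 163.2, 129.2]
orientation: [-0.675, 0.675, -0.21, 0.209]
contact_force: [-1.7, -1.7, 6.0]
finger_gap: 0.118
```

```bash
python3 r.py
```

```text
t 21.95 pos [597.8 163.2 129.2] jaw 55.53 q7 0.865 gap 0.118 F [-1.7 -1.7  6. ] T [-0.431  0.318  0.165] Ftool [-0.4 -6.  -2.3] e7 0.149
```

Emit:
play_rows(increments=[0,0,0.001,0,0.12,0,0,0.002,0,0.25,0,0,0.004,0,0.37,0,0,0.006,0,0.5,0,0,0.007,0,0.62,0,0,0.009,0,0.75,0,0,0.01,0,0.87,0,0,0.012,0,1.0])

```text
t: 22.95
position: [597.7, 163.1, 128.5]
orientation: [-0.654, 0.655, -0.268, 0.267]
contact_force: [-1.7, -2.3, 5.9]
finger_gap: 0.116
```

```bash
python3 r.py
```

```text
t 22.95 pos [597.7 163.1 128.5] jaw 45.55 q7 0.739 gap 0.116 F [-1.7 -2.3  5.9] T [-0.57   0.275  0.183] Ftool [ 0.4 -5.9 -2.8] e7 0.04
```

Emit:
play_rows(increments=[0,0,0.001,0,0.12,0,0,0.002,0,0.25,0,0,0.004,0,0.37,0,0,0.006,0,0.5,0,0,0.007,0,0.62,0,0,0.009,0,0.75,0,0,0.01,0,0.87,0,0,0.012,0,1.0])

```text
t: 23.95
position: [597.5, 162.9, 127.8]
orientation: [-0.628, 0.629, -0.324, 0.323]
contact_force: [-1.9, -3.4, 6.2]
finger_gap: 0.114
```

```bash
python3 r.py
```

```text
t 23.95 pos [597.5 162.9 127.8] jaw 35.53 q7 0.613 gap 0.114 F [-1.9 -3.4  6.2] T [-0.742  0.427  0.18 ] Ftool [ 1.6 -6.2 -3.5] e7 0.041
```

Emit:
play_rows(increments=[0,0,0.001,-0.01,0.12,0,0,0.002,-0.02,0.25,0,0,0.003,-0.03,0.37,0,0,0.004,-0.03,0.5,0,0,0.005,-0.03,0.62,0,0,0.007,-0.03,0.75,0,0,0.008,-0.03,0.87,0,0,0.01,-0.03,1.0])

```text
t: 24.95
position: [597.1, 162.7, 127.2]
orientation: [0.598, -0.598, 0.377, -0.378]
contact_force: [3.2, -0.4, 4.7]
finger_gap: 0.114
```

```bash
python3 r.py
```

```text
t 24.95 pos [597.1 162.7 127.2] jaw 25.5 q7 0.487 gap 0.114 F [ 3.2 -0.4  4.7] T [-0.226 -0.871  0.222] Ftool [ 1.8 -4.7  2.7] e7 0.024
```

Emit:
play_rows(increments=[0,0,0.001,0,0.12,0,0,0.002,0,0.25,0,0,0.004,0,0.37,0,0,0.006,0,0.5,0,0,0.007,0,0.62,0,0,0.009,0,0.75,0,0,0.01,0,0.87,0,0,0.012,0,1.0])

```text
t: 25.95
position: [596.9, 162.6, 126.5]
orientation: [0.563, -0.563, 0.428, -0.428]
contact_force: [5.4, 0.3, 4.7]
finger_gap: 0.118
```

```bash
python3 r.py
```

```text
t 25.95 pos [596.9 162.6 126.5] jaw 15.5 q7 0.361 gap 0.118 F [5.4 0.3 4.7] T [-0.229 -1.194  0.21 ] Ftool [ 1.2 -4.7  5.2] e7 -0.034
```

Emit:
play_rows(increments=[0,0,0.001,0.01,0.12,0,0,0.002,0.02,0.25,0,0,0.004,0.025,0.37,0,0,0.006,0.025,0.5,0,0,0.007,0.025,0.62,0,0,0.009,0.025,0.75,0,0,0.01,0.025,0.87,0,0,0.012,0.025,1.0])

```text
t: 26.95
position: [596.8, 162.6, 125.9]
orientation: [-0.523, 0.524, -0.476, 0.475]
contact_force: [0.5, -2.5, 8.0]
finger_gap: 0.114
```

```bash
python3 r.py
```

```text
t 26.95 pos [596.8 162.6 125.9] jaw 5.5 q7 0.234 gap 0.114 F [ 0.5 -2.5  8. ] T [-0.461 -0.325  0.293] Ftool [ 2.5 -8.   0.3] e7 -0.083
```

```bash
cat > r2.py <<'E'
from h import *
L=[]
for i in range(12):
    st,M=pose(); L.append([*(M.T@st['contact_force']),*st['wrist_torque'],np.degrees(np.arctan2(M[1,2],M[0,2])),*st['position']]); optics.snapshot('side')
L=np.array(L); print('Tz',L[:,5].round(3)); print('mean Ftool,T,jaw,pos',L[2:].mean(0).round(3),'sd',L[2:].std(0).round(3)[[2,5]],robot.get_state()['t'])
E
python3 r2.py
```

```text
Tz [0.293 0.3   0.275 0.285 0.29  0.259 0.276 0.262 0.279 0.306 0.29  0.274]
mean Ftool,T,jaw,pos [ 1.68000e+00 -8.33200e+00  8.95000e-01 -5.13000e-01 -3.32000e-01
  2.80000e-01  5.53100e+00  5.96804e+02  1.62605e+02  1.25861e+02] sd [0.5   0.013] 27.55
```

Averaged twist is 0.280 N m, against a free-turning value between 0.173 and 0.21 depending on side load. That is too vague to set 30 N, so I back off to free air briefly and take a clean averaged baseline, measured the same way.

Emit:
play_rows(increments=[0,0,-0.01,0,-0.9,0,0,-0.03,-0.01,-1.8,0,0,-0.045,-0.015,-2.7,0,0,-0.055,-0.015,-3.6,0,0,-0.055,-0.015,-3.5,0,0,-0.052,-0.015,-3.3,0,0,-0.05,-0.015,-3.1,0,0,-0.045,-0.015,-2.9])

```text
t: 28.55
position: [597.2, 162.8, 127.8]
orientation: [-0.626, 0.626, -0.329, 0.329]
contact_force: [5.4, -1.6, 2.4]
finger_gap: 0.117
```

```bash
python3 r2.py
```

```text
Tz [0.245 0.192 0.113 0.059 0.15  0.062 0.06  0.073 0.077 0.073 0.058 0.107]
mean Ftool,T,jaw,pos [ 3.97300e+00 -5.57000e-01  4.18000e+00 -1.80000e-01 -1.50200e+00
  8.30000e-02  3.45190e+01  5.97254e+02  1.62838e+02  1.27808e+02] sd [0.56  0.029] 29.15
```

Emit:
play_rows(increments=[0,0,0,0.01,0.12,0,0,0.002,0.02,0.25,0,0,0.003,0.02,0.37,0,0,0.004,0.02,0.5,0,0,0.005,0.02,0.57,0,0,0.006,0.02,0.64,0,0,0.007,0.02,0.7,0,0,0.008,0.02,0.76])

```text
t: 30.15
position: [597.3, 162.9, 127.3]
orientation: [-0.602, 0.603, -0.37, 0.369]
contact_force: [1.6, -4.8, -0.3]
finger_gap: 0.116
```

```bash
python3 r2.py
```

```text
Tz [0.233 0.208 0.175 0.22  0.235 0.167 0.172 0.195 0.213 0.222 0.2   0.217]
mean Ftool,T,jaw,pos [ 5.03400e+00  1.30200e+00 -7.45000e-01 -1.21300e+00 -4.64000e-01
  2.02000e-01  2.69470e+01  5.97250e+02  1.62902e+02  1.27313e+02] sd [0.601 0.022] 30.75
```

Emit:
play_rows(increments=[0,0,0.001,0,0.06,0,0,0.002,0,0.12,0,0,0.003,0,0.18,0,0,0.004,0,0.25,0,0,0.005,0,0.31,0,0,0.006,0,0.37,0,0,0.007,0,0.43,0,0,0.008,0,0.5])

```text
t: 31.75
position: [597.2, 162.9, 127.0]
orientation: [-0.585, 0.587, -0.396, 0.395]
contact_force: [-0.2, -5.0, 0.4]
finger_gap: 0.115
```

```bash
python3 r2.py
```

```text
Tz [0.281 0.261 0.215 0.267 0.187 0.225 0.188 0.201 0.192 0.228 0.182 0.175]
mean Ftool,T,jaw,pos [ 5.05700e+00  2.65000e-01 -1.13400e+00 -1.30000e+00 -3.53000e-01
  2.06000e-01  2.19490e+01  5.97171e+02  1.62857e+02  1.26991e+02] sd [0.478 0.027] 32.35
```

With low side load the free baseline is 0.204 (two readings, no rise), so the 30 N target is about 0.324. I tighten again in like steps.

Emit:
play_rows(increments=[0,0,0.002,0,0.15,0,0,0.004,0,0.3,0,0,0.006,0,0.45,0,0,0.008,0,0.6,0,0,0.01,0,0.75,0,0,0.012,0,0.87,0,0,0.013,0,0.94,0,0,0.014,0,1.0])

```text
t: 33.35
position: [597.0, 162.8, 126.4]
orientation: [-0.549, 0.55, -0.446, 0.445]
contact_force: [0.2, -5.8, 1.3]
finger_gap: 0.116
```

```bash
python3 r2.py
```

```text
Tz [0.228 0.266 0.309 0.319 0.273 0.305 0.3   0.3   0.247 0.276 0.321 0.278]
mean Ftool,T,jaw,pos [ 5.21600e+00 -1.06700e+00 -1.53500e+00 -1.42300e+00 -6.30000e-02
  2.93000e-01  1.19310e+01  5.96990e+02  1.62792e+02  1.26366e+02] sd [0.386 0.022] 33.95
```

Emit:
play_rows(increments=[0,0,0.001,0,0.06,0,0,0.002,0,0.12,0,0,0.003,0,0.18,0,0,0.004,0,0.25,0,0,0.005,0,0.31,0,0,0.006,0,0.37,0,0,0.007,0,0.43,0,0,0.008,0,0.5])

```text
t: 34.95
position: [596.9, 162.8, 126.0]
orientation: [-0.529, 0.53, -0.469, 0.469]
contact_force: [-1.4, -5.9, 1.9]
finger_gap: 0.116
```

```bash
python3 r2.py
```

```text
Tz [0.351 0.358 0.269 0.293 0.298 0.342 0.286 0.277 0.301 0.286 0.3   0.343]
mean Ftool,T,jaw,pos [ 5.55100e+00 -2.32400e+00 -1.50400e+00 -1.45700e+00  8.40000e-02
  2.99000e-01  6.93400e+00  5.96896e+02  1.62778e+02  1.26035e+02] sd [0.505 0.024] 35.55
```

Emit:
play_rows(increments=[0,0,0.001,0,0.05,0,0,0.002,0,0.1,0,0,0.002,0,0.15,0,0,0.003,0,0.2,0,0,0.004,0,0.25,0,0,0.005,0,0.3,0,0,0.005,0,0.35,0,0,0.006,0,0.4])

```text
t: 36.55
position: [596.8, 162.8, 125.8]
orientation: [-0.512, 0.513, -0.487, 0.487]
contact_force: [-1.0, -5.4, 3.3]
finger_gap: 0.118
```

```bash
python3 r2.py; python3 r2.py
```

```text
Tz [0.328 0.308 0.375 0.324 0.328 0.363 0.342 0.309 0.332 0.36  0.325 0.333]
mean Ftool,T,jaw,pos [ 5.47800e+00 -3.18800e+00 -1.46600e+00 -1.49500e+00  2.05000e-01
  3.39000e-01  2.93800e+00  5.96830e+02  1.62764e+02  1.25783e+02] sd [0.394 0.02 ] 37.15
Tz [0.336 0.354 0.389 0.336 0.285 0.324 0.379 0.266 0.321 0.268 0.372 0.357]
mean Ftool,T,jaw,pos [ 5.83000e+00 -3.34400e+00 -1.48800e+00 -1.48700e+00  1.98000e-01
  3.30000e-01  2.93900e+00  5.96830e+02  1.62757e+02  1.25789e+02] sd [0.489 0.043] 37.75
```

The averaged twist is now 0.335, about 0.13 above the free baseline, so roughly 30 N. That is snug, so I release and rise.

Emit:
play_rows(increments=[50,0,0,0,0,50,0,0,0,0,50,0,0,0,0,50,0,0,0,0,50,0,0,0,0,50,0,0,0,0,50,0,-0.4,0,0,50,0,-1,0,0])

```text
t: 38.75
position: [597.5, 163.3, 175.7]
orientation: [-0.512, 0.513, -0.487, 0.487]
contact_force: [1.2, 0.6, -0.6]
finger_gap: 0.501
```

Emit:
play_rows(increments=[50,0,-0.8,0,0,50,0,-1.6,0,0,50,0.5,-2,0,0,50,1.5,-2,0,0,50,2.5,-2,0,0,50,3.5,-2,0,0,50,4.5,-2,-0.5,0,50,5.5,-2,-0.5,0])

```text
t: 39.75
position: [584.9, -115.7, 275.6]
orientation: [-0.512, 0.513, -0.488, 0.487]
contact_force: [1.4, 0.9, 0.5]
finger_gap: 0.499
```

```bash
python3 r.py; python3 - <<'E'
from h import *
s=snap('top');b=snap('side')
cv2.imwrite('pics/c10.png',np.hstack([cv2.resize(s['pixels'][95:195,95:295],None,fx=2,fy=3.2,interpolation=2),cv2.resize(b['pixels'][150:250,165:290],(400,320),interpolation=2)])[:,:,::-1])
for u,v,n in((266,124,'g'),): pass
E
```

```text
t 39.75 pos [ 584.9 -115.7  275.6] jaw 2.87 q7 0.522 gap 0.499 F [1.4 0.9 0.5] T [-0.04   0.042  0.036] Ftool [-0.8 -0.5  1.5] e7 -1.164
```

View pics/c10.png

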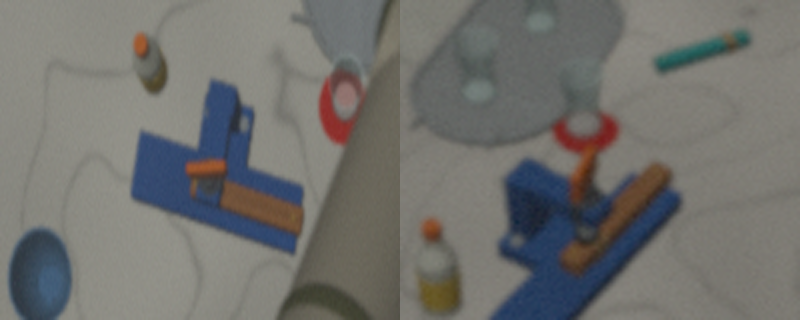

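The final picture shows the bar flat along the bed with the pad down on it. The key, glass on its coaster, glue and sugar bowl all stand where they were. I let the arm settle and hand in.

Emit:
play_rows(increments=[50,0,0,0,0,50,0,0,0,0,50,0,0,0,0,50,0,0,0,0,50,0,0,0,0,50,0,0,0,0,50,0,0,0,0,50,0,0,0,0])

```text
t: 40.85
position: [587.3, -112.5, 275.9]
orientation: [-0.513, 0.513, -0.487, 0.487]
contact_force: [-0.6, 0.3, 0.0]
finger_gap: 0.498
```

```bash
python3 -c "
from h import *
print(robot.sign_off())"
```

```text
the job is handed in; nothing more can be done
None
```

The wooden grip is clamped flat along the bed with its pale band under the pad. The key is snugged to about 30 N, and I handed the job in at about 41 s.

- **First pick-up:** The first attempt failed. I lifted before the slow fingers had closed, and the bar stayed on the counter, shifted slightly. I measured it again and the second grasp held.
- **Loosening once:** The pad was already bearing on the wood when I backed the key off about 36° to get a clean free-turning reading, then tightened it again.
- **Final force:** The averaged twist was about 0.335 N m, against 0.204 N m turning free. That is about 32 N at the pad. Estimating from the turn after contact gives about 28–30 N, and the first tightening pass suggests nearer 23 N. Twist readings were noisy (0.02–0.04 N m scatter) and shifted with side load, so the true force is uncertain by several newtons.
- **Last look:** The bar is flat on the bed with the pad down on it, and the robot was clear of everything. The bar's visible end suggested the band is within about 4 mm of the screw axis.
- **Bystanders:** The glass on its coaster, the glue bottle and the sugar bowl looked untouched. The other coaster was out of the last picture, but the arm did not work near it after the pick-up.

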